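# One turn on the nipping press

### The job

Glued wallet panels lie between the boards in the bench press, and its platen just touches the pad on top of them. Press them as usual: with the fingertips, push the hand wheel round clockwise (seen from above) by its upright red handle through exactly one full turn, so that the handle comes back to where it started, and no further, because too much squeeze marks the leather. Only push the handle, do not pinch it; leave everything else on the bench and on the press bed as it stands, and finish clear of the wheel.

Things in the scene. Friction and masses are not known exactly. Their poses are not given: they have to be found in the camera images.
- press: bench nipping press of dark green iron, 280 mm deep (x), 350 mm wide (y), fixed to the bench. Origin: centre of its underside, on the bench top, on the screw axis; z up, front towards -x. Its yoke, 345 x 62 mm, top 196 mm up (boss 210 mm), carries the vertical screw; on the bed, 30 mm up, lie boards, panels and a pale pad
- screw_axis (a point): fixed point on the vertical axis about which the wheel turns, 280 mm above the bench top. The wheel is 196 mm across, its steel rim 16 mm thick with its top 242 to 244 mm above the bench top at the start; three spokes lie no higher than the rim, the hub (48 mm across) and its nut end 258 mm up. Apart from the handle, nothing stands higher than the rim within 190 mm of this axis
- wheel (a joint): angle of the hand wheel in rad; grows clockwise seen from above (the pressing way). One turn is 6.283. Starts between 0 and 2.0 and can turn well past the one turn. At 0 the handle points to the press's front (-x). Steady drag of about 0.3 N m (3 to 4 N at the handle); it stops within a degree or two when no longer pushed and stays where it is left
- handle (a point): point on the axis of the wheel's upright red handle, 90 mm from the screw axis, 273 to 275 mm above the bench top at the start and 6 mm lower after one turn. The handle, 28 mm across, rises straight up from the rim, from 33 mm below this point to 29 mm above it
- platen_face (a point): centre of the underside of the platen, an iron plate 185 x 205 x 18 mm below the screw; it goes down 6 mm for each turn of the wheel, straight, without turning, and starts 74 to 76 mm above the bench top
- glue_jar: closed round glue jar, 64 mm across, 90 mm tall, standing beside the press; to be left alone. Origin: middle of its underside
- maul: wooden maul standing on its head beside the press, 68 mm across, 195 mm tall; to be left alone. Origin: middle of its underside
- wax_tin: small round brass tin, 44 mm across, 22 mm tall, standing on the front ledge of the press bed; to be left alone. Origin: middle of its underside
- stamp: steel stamping tool, an upright 16 mm pin 85 mm tall with a 22 mm head, standing on the front ledge of the press bed; to be left alone. Origin: middle of its underside
- die: brass embossing die, a block 34 x 55 x 18 mm, lying on the back ledge of the press bed; to be left alone. Origin: middle of its underside
- glue_brush: glue brush, 180 mm long, lying on the bench beside the press; to be left alone. Origin: on its underside, near mid-length
- spool: spool of thread, 52 mm across, 60 mm tall, standing beside the press; to be left alone. Origin: middle of its underside

How it is judged (in metres and radians):
On the way:
1. the handle passes the far side of its circle, half a turn from its start (distance of handle from where it was at the start of the episode above 0.165 m and value of joint wheel above 2 rad), for 0.02 s.
At the end, for the whole second after the job is handed in: the wheel stands one full turn clockwise from its start: the handle is within about 21 mm (13 degrees) of where it started, 6 mm lower, and the wheel is still (value of joint wheel between 6.06 and 8.51 rad and distance of handle from where it was at the start of the episode below 0.0215 m and velocity of joint wheel between -0.05 and 0.05 rad/s); the robot touches nothing.
It fails at once if the wheel was pushed more than about 30 degrees past the one turn (platen more than 6.5 mm from its start) (distance of platen_face from where it was at the start of the episode above 0.0065 m).
It fails at once if the handle was pinched: squeezed from two opposite sides ((contact force between the fingers and wheel_c25 above 3 N and contact force between the fingers and wheel_c26 above 3 N) or (contact force between the fingers and wheel_c27 above 3 N and contact force between the fingers and wheel_c28 above 3 N)).
It fails at once if the wheel was pushed with the arm or the gripper's body instead of the fingers (contact force between the arm and wheel above 5 N).
It fails at once if another thing was moved more than 20 mm, tipped over or lifted (distance of any of glue_jar, maul, wax_tin, stamp, die, glue_brush, spool from where it was at the start of the episode above 0.02 m or angle between any of glue_jar, maul, wax_tin, stamp, spool's own z axis and vertical above 0.5 rad or z of any of glue_jar, maul, glue_brush, spool in the frame of press above 0.008 m or z of any of wax_tin, stamp, die in the frame of press above 0.038 m).
It also fails if it takes over 72 s, if anything falls off the work surface, if the arm or the gripper's body presses on something with over 40 N, if the wrist force passes 120 N, or if a joint passes its speed limit or range.

### The arm

A 6-joint arm with a two-finger parallel gripper is mounted at the origin on the work surface. World frame = base frame: x ahead of the robot, y to its left, z up, the work surface at z = 0. Lengths are in mm, angles in rad, forces in N, time in s.
With the tool pointing down it reaches from about 275 to 750 mm from the base axis. Payload 10.2 kg.
Tool frame: the origin (TCP) lies midway between the tips of the shut fingers; the grasp point (between the pads) lies 19 mm behind it; z points along the fingers, y is the line along which they close (so a half turn about z gives the same grasp; the last joint's range is limited). The gripper opens to 85 mm and grips with 20 to 120 N. Pads are 22 mm wide; open, the fingers measure 114 mm over their backs; the gripper's body (76 mm by 85 mm) begins 54 mm behind the grasp point. The pads swing forward as they close: fully open they stand 13 mm farther back than shut.
Start: joints at [-1.502, 0.313, 1.498, -0, 1.331, -0.223], TCP at [151.017, -502.817, 231.294] pointing down, gripper open.
Joint ranges: [-2.94, 2.94], [-0.97, 2.17], [0.19, 2.56], [-1.23, 4.37], [0.02, 3.11], [-2.88, 2.88]. Speed limits (rad/s): [2.39, 2.39, 3.01, 3.14, 3.14, 3.14].

### API

Orientations are given as a unit quaternion [w, x, y, z].
In Python, from rig import ctrl gives the robot as it stands.
- The arm moves only by the tool send_rows, never from a script. Its argument "targets" is a list of rows, each an object with "offset": the shift along the world's x, y, z in cm, a list of three; "spin": the turn about the world's z in rad. A call has 1 to 8 rows; each row is the pose to reach, as a shift and turn from the pose commanded when the call began; what a row does not reach only later rows make up. A row lasts 1/12 s, in which the tool goes at most 41.7 mm and 7.16 degrees, less where a joint would pass 70% of its speed; a pose out of reach is approached as far as the arm can. A call with a gripper value outside its range is refused whole. "grip" is the opening, from 0 (shut) to 1 (fully open), set as the call begins (left out, the last holds). The fingers move at their own pace and stop on an object; "squeeze" is the grip in N (left out, the last holds). Time passes only in rows, so rows that repeat a pose let the fingers close. It gives the time, the measured TCP pose, the force, the opening and the grip force at its end, in the units of the state.
- ctrl.sense(): the state, without advancing time (a new reading comes with each control period).
- ctrl.capture(name): name is "side" or "top" or "wrist"; returns (picture, depth): 480x640x3 uint8, red, green, blue; 480x640 float32, mm along the optical axis (not along the pixel's ray), 0 where there is no reading.
- ctrl.calibration(name): a dict with "fx", "fy", "cx", "cy" (pixels), "view" (4x4, takes a point from world to camera coordinates); the wrist camera has in their place "mount" (4x4, takes a point from camera to tool coordinates, whose origin is the TCP and whose axes are the flange's). Camera axes: x right, y down, z forward; pixel columns grow to the right and rows downward; lengths in mm; the calibration is good to about 2 mm. The wrist camera is an equidistant fisheye: a pixel r from the principal point sees the ray r / f radians off the axis. A picture is of the moment at which its call begins: read the wrist's pose just before it. calibration takes no time and is no camera call.
- ctrl.finish_job(): hands the job in; it is judged then, once.
Trained networks look in the newest picture that a camera, given by its name, has taken for a name from the list of things; names that differ only in an ending like _2 or _b are one class to them, and where a whole thing is asked for, a point or a joint stands for the part that bears it (a point fixed in the world has none). Each returns a list of dicts, best first, with "conf" (0 to 1); they miss things now and then, are a little off and sometimes report something else, mostly with a low value. They report only what shows in the picture. A call takes as long as a camera call.
- ctrl.search_frame(camera, query): "box" ([left, top, right, bottom] in pixels, round what is visible of it).
- ctrl.place_of(camera, query): "uv" ([column, row] in pixels: a listed point, or the origin of a listed thing).
The state is a dict: "time_s": time; "joints": joint angles; "dq": joint speeds; "tau": joint torques, N m; "eef_pos": TCP position; "ee_rot": TCP orientation; "force": force on the tool from outside, world axes, zero at the start; "wrist_torque": the same for the moment, N m; "grip_width": opening from 0.0 (shut) to 1.0 (fully open); "grip_force": force on a finger pad.
Only numpy, scipy, OpenCV 4.12 (cv2) and the standard library are available. Lean on these libraries where they do the work, as an engineer would, in place of code of your own. Each camera call takes 0.05 s, during which the arm holds its last target. There are 200 camera calls.

## Working session

There is one attempt and no reset: what is moved stays moved. The work goes in short steps, Python scripts to look and compute and a tool call to move; the robot and the scene stay as the last step left them, time stands still between calls to the robot, and variables do not carry over. Pictures are saved under pics/ and viewed, at most 10 in all, crops included, and the job is handed in when it is done.

Besides the shell and the picture viewer there is one more tool, called after "Request:" as name(argument=value, ...), one argument or row to a line, values as JSON. send_rows: Moves the arm, as the interface text tells. Its arguments: {"type":"object","properties":{"targets":{"type":"array"},"grip":{"type":"number"},"squeeze":{"type":"number"}},"required":["targets"]}

```bash
mkdir -p pics; cat > h.py <<'E'
import numpy as np, cv2
from rig import ctrl
def world(cam,u,v,z=None,d=None):
    c=ctrl.calibration(cam); T=np.linalg.inv(np.array(c["view"]))
    r=np.array([(u-c["cx"])/c["fx"],(v-c["cy"])/c["fy"],1.])
    if d is None:
        w=T[:3,:3]@r; d=(z-T[2,3])/w[2]
    return T[:3,:3]@(r*d)+T[:3,3]
E
python3 - <<'E'
from h import *
s=ctrl.sense();print(s)
for c in("top","side"):
    p,d=ctrl.capture(c); cv2.imwrite(f"pics/{c}0.png",p[:,:,::-1]); np.save(f"{c}.npy",d)
    k=ctrl.calibration(c);print(c,k["fx"],np.linalg.inv(np.array(k["view"])).round(3).tolist())
    for q in("handle","screw_axis","press"):
        for r in ctrl.place_of(c,q)[:2]:
            u,v=r["uv"]; dd=d[int(v),int(u)]
            print(c,q,r["conf"],np.round(r["uv"],1),world(c,u,v,z={"handle":274,"screw_axis":280,"press":0}[q]).round(1),world(c,u,v,d=dd).round(1))
E
```

```text
{'time_s': 0.0, 'joints': array([-1.50241479e+00,  3.13449102e-01,  1.49844274e+00, -4.51937142e-05,
        1.33097635e+00, -2.23375385e-01]), 'dq': array([ 0.00166375,  0.00125853,  0.00044297,  0.00053715,  0.00147372,
       -0.00025172]), 'tau': array([ 9.01441967e-05, -4.12266862e+01, -2.59742618e+01, -1.95822731e-04,
        4.14964845e-03, -2.84006013e-06]), 'eef_pos': array([ 150.98035064, -502.5549494 ,  230.73339995]), 'ee_rot': array([-6.37554322e-04,  9.89377610e-01,  1.45366908e-01,  2.74948573e-05]), 'force': array([ 1.11699154,  0.46133868, -0.1440823 ]), 'wrist_torque': array([0.04427371, 0.02178316, 0.02015434]), 'grip_force': 0.0, 'grip_width': 1.0032857207555343}
top 460.4377604225882 [[0.006, -0.999, 0.042, 542.658], [-1.0, -0.007, -0.025, 75.02], [0.025, -0.041, -0.999, 1292.701], [0.0, 0.0, 0.0, 1.0]]
top handle 0.73 [334.3 282.2] [502.2  41.4 274. ] [503.4  42.4 302.5]
top screw_axis 0.74 [349.7 245.8] [582.7   8.1 280. ] [583.5   6.7 258.4]
top press 0.87 [341.8 250.9] [579.2  11.8   0. ] [572.2  23.9 248.3]
side 489.96891834223715 [[0.944, -0.202, 0.261, 334.745], [-0.33, -0.545, 0.771, -675.518], [-0.014, -0.814, -0.581, 742.098], [0.0, 0.0, 0.0, 1.0]]
side handle 0.94 [280.7 214.8] [501.3  45.9 274. ] [496.1  23.2 288.7]
side screw_axis 0.78 [334.9 215.5] [587.5   1.2 280. ] [739.2 407.5   2.5]
side press 0.91 [332.4 328.4] [583.5   4.7   0. ] [552.7 -79.5  91.8]
side press 0.59 [267.2 309.1] [469.7 108.    0. ] [459.9  51.1  53.9]
```

View pics/top0.png

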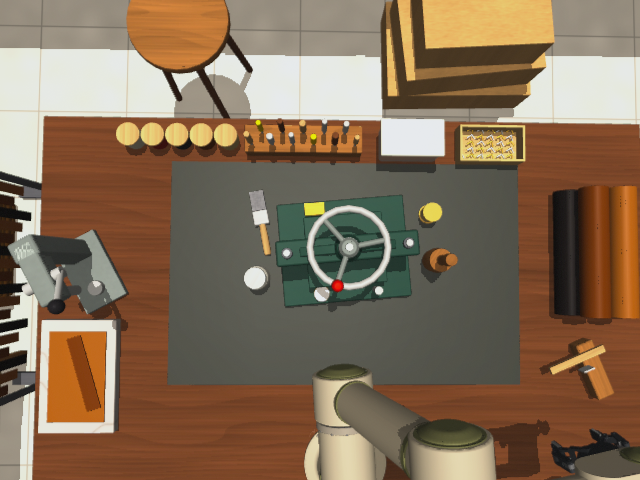

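View pics/side0.png

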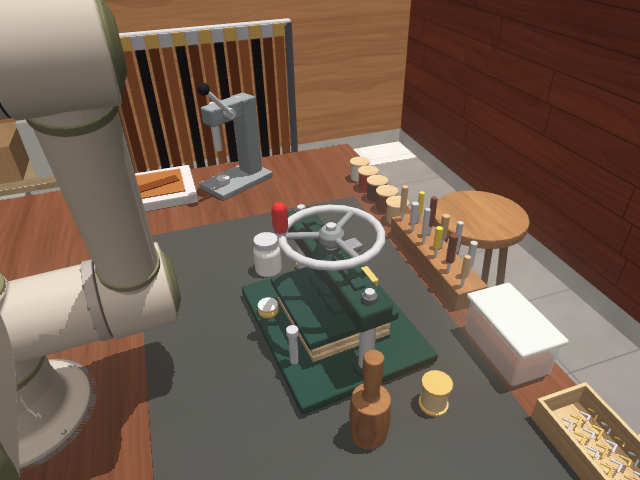

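```bash
python3 - <<'E'
from h import *
d=np.load("top.npy"); k=ctrl.calibration("top"); T=np.linalg.inv(np.array(k["view"]))
v,u=np.mgrid[:480,:640]
P=np.stack([(u-k["cx"])/k["fx"]*d,(v-k["cy"])/k["fy"]*d,d],-1)@T[:3,:3].T+T[:3,3]
X=P[d>0]
near=np.hypot(X[:,0]-583,X[:,1]-6)<125
N=X[near]
r=N[(N[:,2]>234)&(N[:,2]<249)]
from scipy.optimize import minimize
h=N[N[:,2]>295]; print("handle top",len(h),h.mean(0),(h.max(0)+h.min(0))/2)
hub=N[(N[:,2]>250)&(N[:,2]<265)&(np.hypot(N[:,0]-583,N[:,1]-6)<40)];print("hub",len(hub),hub.mean(0),(hub.max(0)+hub.min(0))/2)
for _ in range(4):
    c0=(583,6) if _==0 else c
    q=r[np.hypot(r[:,0]-c0[0],r[:,1]-c0[1])>70]
    A=np.c_[2*q[:,:2],np.ones(len(q))]; s=np.linalg.lstsq(A,(q[:,:2]**2).sum(1),rcond=None)[0]; c=s[:2]
    print("rim",len(q),c,np.sqrt(s[2]+c@c),np.median(q[:,2]))
far=X[(X[:,2]>230)&~near]; print("high elsewhere",len(far), far.min(0) if len(far) else 0, far.max(0) if len(far) else 0)
E
```

```text
handle top 106 [496.60440212  36.18731493 302.02195336] [496.16332849  35.26216671 301.56210244]
hub 131 [581.32311796   9.44992569 253.90076286] [582.11731695   9.99529    256.68400189]
rim 1671 [581.64590375   8.46751984] 88.59832228673704 242.69845623908304
rim 1673 [581.53815727   8.59180008] 88.59119779614483 242.6913927913904
rim 1673 [581.53815727   8.59180008] 88.59119779614483 242.6913927913904
rim 1673 [581.53815727   8.59180008] 88.59119779614483 242.6913927913904
high elsewhere 18862 [  56.40019042 -567.37287481  230.00074252] [605.99918281 764.99739616 682.73187638]
```

The top view shows the red handle at (337,285) and the hub at (348,247). That puts the axis at about (581.5, 8.6) and the handle at about (496.5, 36), at 162° with r = 90. The side view shows the handle clear at (280,217), and nothing near the wheel stands higher than the rim. I'll shut the fingers and move to the -y side, behind the handle.

Request:
send_rows(
  targets=[
    {"offset": [0,0,3.4],"spin": 0},
    {"offset": [3,4.2,3.4],"spin": 0},
    {"offset": [17.2,24.2,3.4],"spin": 0},
    {"offset": [17.2,24.2,3.4],"spin": 0},
    {"offset": [17.2,24.2,3.4],"spin": 0},
    {"offset": [17.2,24.2,3.4],"spin": 0},
    {"offset": [17.2,24.2,3.4],"spin": 0},
    {"offset": [17.2,24.2,3.4],"spin": 0},
  ],
  grip=0,
  squeeze=20,
)

```text
time_s: 1.07
eef_pos: [320.6, -263.3, 265.5]
ee_rot: [0.0, 0.989, 0.145, 0.0]
force: [0.7, -0.3, -0.1]
grip_width: 0.001
grip_force: 0.0
```

Request:
send_rows(
  targets=[
    {"offset": [17.2,24.2,0],"spin": 0},
    {"offset": [17.2,24.2,0],"spin": 0},
    {"offset": [17.2,24.2,0],"spin": 0},
    {"offset": [17.2,24.2,0],"spin": 0},
    {"offset": [17.2,24.2,0],"spin": 0},
    {"offset": [17.2,24.2,0],"spin": 0},
    {"offset": [17.2,24.2,0],"spin": 0},
    {"offset": [17.2,24.2,0],"spin": 0},
  ],
)

```text
time_s: 1.73
eef_pos: [494.0, -18.5, 265.0]
ee_rot: [-0.001, 0.989, 0.148, 0.0]
force: [0.4, 0.5, 0.1]
grip_width: -0.002
grip_force: 0.0
```

Request:
send_rows(
  targets=[
    {"offset": [0,0,0],"spin": 0},
    {"offset": [0,0,0],"spin": 0},
    {"offset": [0,0,0],"spin": 0},
  ],
)

```text
time_s: 1.98
eef_pos: [491.5, -24.2, 265.3]
ee_rot: [0.0, 0.989, 0.145, -0.0]
force: [0.2, -0.0, 0.4]
grip_width: 0.001
grip_force: 0.0
```

```bash
python3 - <<'E'
from h import *
s=ctrl.sense();print(s["time_s"],s["eef_pos"],s["ee_rot"],s["force"],s["grip_width"],s["joints"])
c0=np.array([581.5,8.6]); p=s["eef_pos"][:2]
# table: phi from 197 clockwise
a=197-np.arange(1,37)*10.; q=c0+90*np.c_[np.cos(np.radians(a)),np.sin(np.radians(a))]
b=p
for i in range(0,36,8):
    print((( q[i:i+8]-b)/10).round(1).tolist()); b=q[min(i+7,35)]
p,d=ctrl.capture("side"); cv2.imwrite("pics/s1.png",p[:,:,::-1])
E
```

```text
1.9833 [491.46323427 -24.18044402 265.32671579] [ 1.02131255e-04  9.89477738e-01  1.44685103e-01 -1.30688531e-04] [ 0.23874301 -0.01771042  0.37552476] 0.0009369848061736194 [-2.87615939e-01  2.15923289e-01  1.53447587e+00 -2.99870748e-04
  1.39134511e+00  9.92844492e-01]
[[0.1, 2.2], [0.0, 3.7], [0.2, 5.3], [0.7, 6.8], [1.5, 8.2], [2.4, 9.4], [3.6, 10.5], [4.9, 11.3]]
[[1.5, 0.6], [3.0, 0.9], [4.6, 1.0], [6.1, 0.8], [7.6, 0.3], [9.0, -0.5], [10.2, -1.4], [11.3, -2.6]]
[[0.8, -1.3], [1.4, -2.8], [1.7, -4.3], [1.8, -5.9], [1.6, -7.4], [1.1, -8.9], [0.4, -10.3], [-0.6, -11.6]]
[[-1.2, -1.0], [-2.5, -1.9], [-4.0, -2.5], [-5.5, -2.8], [-7.1, -2.8], [-8.6, -2.6], [-10.1, -2.1], [-11.5, -1.4]]
[[-1.2, 1.0], [-2.3, 2.1], [-3.1, 3.5], [-3.7, 4.9]]
```

View pics/s1.png

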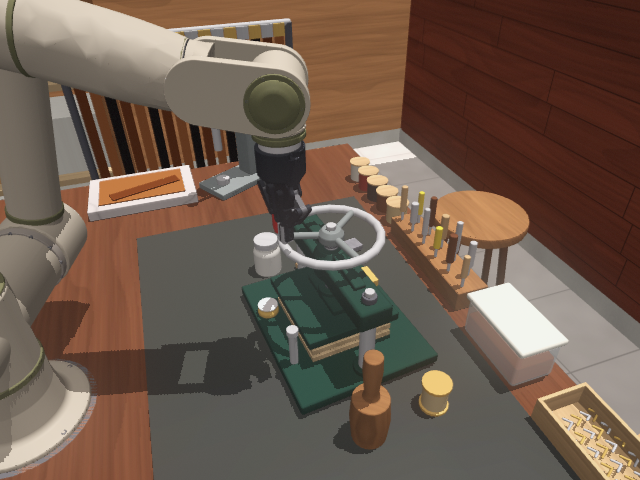

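The shut fingers sit beside the handle at about (285,230), with the tips just above the rim. Next I'll push along the circle.

Request:
send_rows(
  targets=[
    {"offset": [0.1,2.2,0],"spin": 0},
    {"offset": [0.0,3.7,0],"spin": 0},
    {"offset": [0.2,5.3,0],"spin": 0},
    {"offset": [0.7,6.8,0],"spin": 0},
    {"offset": [1.5,8.2,0],"spin": 0},
    {"offset": [2.4,9.4,0],"spin": 0},
    {"offset": [3.6,10.5,0],"spin": 0},
    {"offset": [4.9,11.3,0],"spin": 0},
  ],
)

```text
time_s: 2.7
eef_pos: [540.8, 88.9, 265.4]
ee_rot: [0.001, 0.99, 0.144, -0.001]
force: [-2.7, -3.9, 0.2]
grip_width: 0.002
grip_force: 1.7
```

```bash
cat >> h.py <<'E'
C0=np.array([581.5,8.6])
def report(tag,view=False):
    s=ctrl.sense();print(s["time_s"],s["eef_pos"].round(1),s["force"].round(1),"q6",s["joints"][5].round(2))
    t=s["eef_pos"][:2]-C0; print("tool phi,r",np.degrees(np.arctan2(t[1],t[0])).round(1),np.hypot(*t).round(1))
    for c in("top","side"):
        p,d=ctrl.capture(c); cv2.imwrite(f"pics/{c}{tag}.png",p[:,:,::-1])
        for z in ctrl.place_of(c,"handle")[:1]:
            w=world(c,*z["uv"],z=271)[:2]-C0
            print(c,z["conf"],"handle phi,r",np.degrees(np.arctan2(w[1],w[0])).round(1),np.hypot(*w).round(1))
    # red pixels in the 3D cloud
    k=ctrl.calibration(c); T=np.linalg.inv(np.array(k["view"]))
    m=(p[:,:,0]>120)&(p[:,:,1]<45)&(p[:,:,2]<45)&(d>0); v,u=np.nonzero(m)
    if len(v):
        D=d[m];P=np.stack([(u-k["cx"])/k["fx"]*D,(v-k["cy"])/k["fy"]*D,D],-1)@T[:3,:3].T+T[:3,3]
        P=P[(np.hypot(*(P[:,:2]-C0).T)<130)&(P[:,2]>230)]
        if len(P): w=P.mean(0)[:2]-C0; print("red",len(P),np.degrees(np.arctan2(w[1],w[0])).round(1),np.hypot(*w).round(1))
E
python3 -c "from h import *; report('2')"
```

```text
2.7 [540.8  88.9 265.4] [-2.7 -3.9  0.2] q6 1.23
tool phi,r 116.9 90.0
side 0.6 handle phi,r 95.0 101.7
red 214 100.2 78.1
```

Request:
send_rows(
  targets=[
    {"offset": [1.5,0.6,0],"spin": 0},
    {"offset": [3.0,0.9,0],"spin": 0},
    {"offset": [4.6,1.0,0],"spin": 0},
    {"offset": [6.1,0.8,0],"spin": 0},
    {"offset": [7.6,0.3,0],"spin": 0},
    {"offset": [9.0,-0.5,0],"spin": 0},
    {"offset": [10.2,-1.4,0],"spin": 0},
    {"offset": [11.3,-2.6,0],"spin": 0},
  ],
)

```text
time_s: 3.57
eef_pos: [653.4, 62.9, 265.4]
ee_rot: [-0.001, 0.989, 0.145, -0.001]
force: [-2.7, 2.2, 0.2]
grip_width: -0.0
grip_force: 1.6
```

```bash
python3 -c "from h import *; report('3')"
```

```text
3.5667 [653.4  62.9 265.4] [-2.7  2.2  0.2] q6 1.2
tool phi,r 37.0 90.1
side 0.77 handle phi,r 26.1 106.8
```

Request:
send_rows(
  targets=[
    {"offset": [0.8,-1.3,0],"spin": 0},
    {"offset": [1.4,-2.8,0],"spin": 0},
    {"offset": [1.7,-4.3,0],"spin": 0},
    {"offset": [1.8,-5.9,0],"spin": 0},
    {"offset": [1.6,-7.4,0],"spin": 0},
    {"offset": [1.1,-8.9,0],"spin": 0},
    {"offset": [0.4,-10.3,0],"spin": 0},
    {"offset": [-0.6,-11.6,0],"spin": 0},
  ],
)

```text
time_s: 4.43
eef_pos: [647.3, -52.5, 265.1]
ee_rot: [-0.001, 0.989, 0.146, 0.0]
force: [0.8, 5.4, -0.9]
grip_width: -0.002
grip_force: 2.0
```

```bash
python3 -c "from h import *; report('4')"
```

```text
4.4333 [647.3 -52.5 265.1] [ 0.8  5.4 -0.9] q6 1.02
tool phi,r -42.9 89.7
top 0.62 handle phi,r -58.5 91.0
side 0.88 handle phi,r -59.5 92.4
red 146 -68.4 99.9
```

View pics/side4.png

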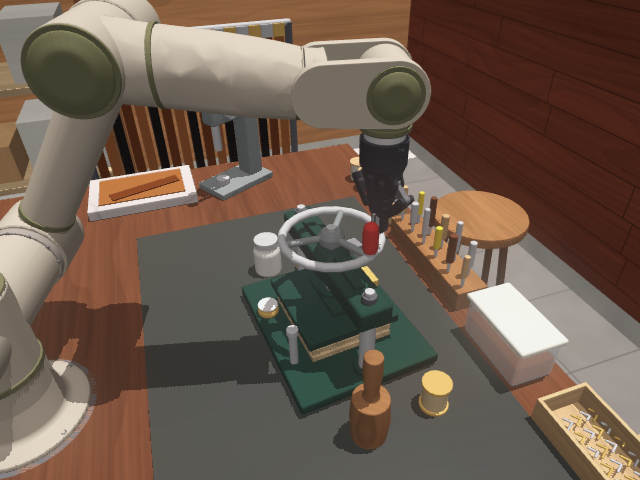

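The handle is at (370,238), past half a turn, with the fingers behind it. Continuing.

Request:
send_rows(
  targets=[
    {"offset": [-1.2,-1.0,0],"spin": 0},
    {"offset": [-2.5,-1.9,0],"spin": 0},
    {"offset": [-4.0,-2.5,0],"spin": 0},
    {"offset": [-5.5,-2.8,0],"spin": 0},
    {"offset": [-7.1,-2.8,0],"spin": 0},
    {"offset": [-8.6,-2.6,0],"spin": 0},
    {"offset": [-10.1,-2.1,0],"spin": 0},
    {"offset": [-11.5,-1.4,0],"spin": 0},
  ],
)

```text
time_s: 5.3
eef_pos: [534.3, -64.5, 265.7]
ee_rot: [-0.001, 0.989, 0.146, 0.003]
force: [25.8, 20.6, -5.5]
grip_width: 0.0
grip_force: 15.3
```

```bash
python3 - <<'E'
from h import *
report('5')
p=ctrl.sense()["eef_pos"][:2]
for l in (np.arange(-128,-164,-5),np.arange(-165,-186,-3)):
    a=np.radians(l);q=C0+90*np.c_[np.cos(a),np.sin(a)]; print(l.tolist(),((q-p)/10).round(1).tolist()); p=q[-1]
E
```

```text
5.3 [534.3 -64.5 265.7] [25.8 20.6 -5.5] q6 0.94
tool phi,r -122.8 87.0
side 0.66 handle phi,r -144.4 87.9
[-128, -133, -138, -143, -148, -153, -158, -163] [[-0.7, 0.3], [-1.3, 0.9], [-1.9, 1.4], [-2.4, 2.0], [-2.8, 2.7], [-3.2, 3.4], [-3.5, 4.1], [-3.8, 4.8]]
[-165, -168, -171, -174, -177, -180, -183] [[-0.1, 0.3], [-0.2, 0.8], [-0.3, 1.2], [-0.3, 1.7], [-0.4, 2.2], [-0.4, 2.6], [-0.4, 3.1]]
```

View pics/side5.png

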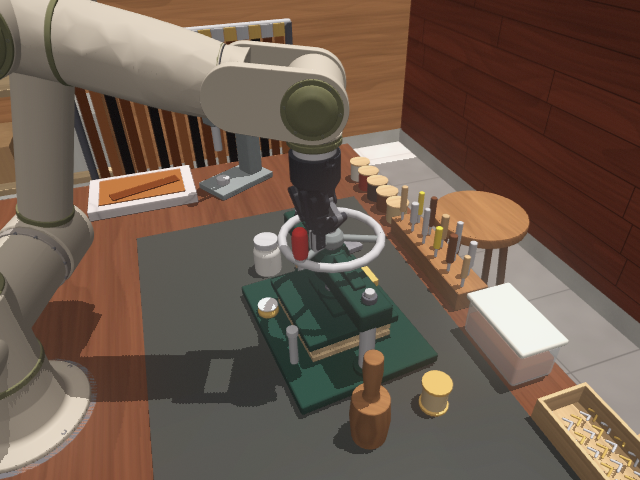

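```bash
python3 -c "
import cv2;p=cv2.imread('pics/side5.png');cv2.imwrite('pics/c5.png',cv2.resize(p[100:300,200:420],None,fx=2.7,fy=2.7))"
```

```text
(no output)
```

View pics/c5.png

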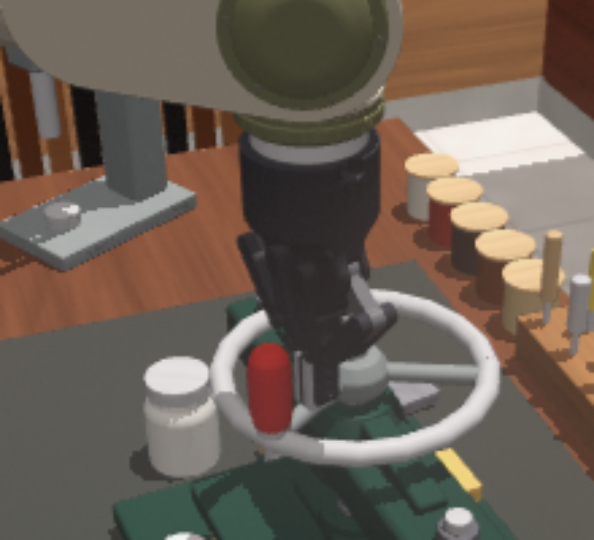

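The handle is at (300,243) and the finger has slid inward on its corner, with the force mostly radial. I'll back off along the tangent and turn the tool so its flat side faces the push.

Request:
send_rows(
  targets=[
    {"offset": [1.0,-1.0,0],"spin": 0},
    {"offset": [2.0,-2.0,0],"spin": 0},
    {"offset": [2.0,-2.3,0],"spin": 0.1},
    {"offset": [2.0,-2.3,0],"spin": 0.2},
    {"offset": [2.0,-2.3,0],"spin": 0.3},
    {"offset": [2.0,-2.3,0],"spin": 0.4},
    {"offset": [2.0,-2.3,0],"spin": 0.5},
    {"offset": [2.0,-2.3,0],"spin": 0.5},
  ],
)

```text
time_s: 6.17
eef_pos: [553.4, -89.4, 265.1]
ee_rot: [0.0, 0.922, 0.387, -0.0]
force: [0.7, -0.1, 0.1]
grip_width: -0.001
grip_force: 0.0
```

```bash
python3 - <<'E'
from h import *
report('6')
p=ctrl.sense()["eef_pos"][:2]
l=np.arange(-109,-145,-5)
a=np.radians(l);q=C0+92*np.c_[np.cos(a),np.sin(a)]; print(l.tolist(),((q-p)/10).round(1).tolist())
im,d=ctrl.capture("top");cv2.imwrite("pics/t6.png",cv2.resize(im[180:330,260:440,::-1],None,fx=3.5,fy=3.5))
E
```

```text
6.1667 [553.4 -89.4 265.1] [ 0.7 -0.1  0.1] q6 0.41
tool phi,r -106.0 101.9
top 0.6 handle phi,r -140.7 86.0
red 28 -140.0 97.9
[-109, -114, -119, -124, -129, -134, -139, -144] [[-0.2, 1.1], [-0.9, 1.4], [-1.6, 1.7], [-2.3, 2.2], [-3.0, 2.6], [-3.6, 3.2], [-4.1, 3.7], [-4.6, 4.4]]
```

View pics/side6.png

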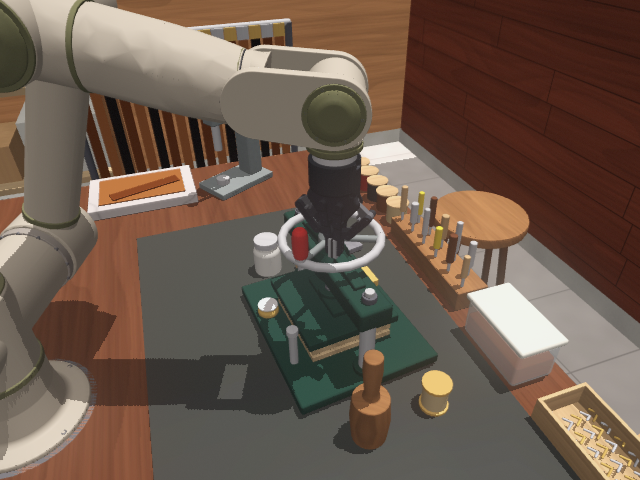

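The handle is at (300,243), about -141°, and the tool is free behind it. I'll push on, spinning the tool along with the handle.

Request:
send_rows(
  targets=[
    {"offset": [-0.2,1.1,0],"spin": 0},
    {"offset": [-0.9,1.4,0],"spin": 0},
    {"offset": [-1.6,1.7,0],"spin": 0},
    {"offset": [-2.3,2.2,0],"spin": 0},
    {"offset": [-3.0,2.6,0],"spin": -0.09},
    {"offset": [-3.6,3.2,0],"spin": -0.17},
    {"offset": [-4.1,3.7,0],"spin": -0.26},
    {"offset": [-4.6,4.4,0],"spin": -0.35},
  ],
)

```text
time_s: 7.08
eef_pos: [506.4, -45.2, 265.5]
ee_rot: [0.001, 0.976, 0.217, 0.0]
force: [2.6, -1.9, -1.4]
grip_width: -0.0
grip_force: 1.7
```

```bash
python3 - <<'E'
from h import *
report('7')
p=ctrl.sense()["eef_pos"][:2]
l=np.arange(-148,-175,-4)
a=np.radians(l);q=C0+92*np.c_[np.cos(a),np.sin(a)]; print(l.tolist(),((q-p)/10).round(1).tolist())
E
```

```text
7.0833 [506.4 -45.2 265.5] [ 2.6 -1.9 -1.4] q6 0.81
tool phi,r -144.4 92.3
top 0.69 handle phi,r 148.6 125.4
side 0.74 handle phi,r -166.8 84.6
red 77 -159.4 99.9
[-148, -152, -156, -160, -164, -168, -172] [[-0.3, 0.5], [-0.6, 1.0], [-0.9, 1.6], [-1.2, 2.2], [-1.4, 2.8], [-1.5, 3.4], [-1.6, 4.1]]
```

Request:
send_rows(
  targets=[
    {"offset": [-0.3,0.5,0],"spin": -0.07},
    {"offset": [-0.6,1.0,0],"spin": -0.14},
    {"offset": [-0.9,1.6,0],"spin": -0.21},
    {"offset": [-1.2,2.2,0],"spin": -0.28},
    {"offset": [-1.4,2.8,0],"spin": -0.35},
    {"offset": [-1.5,3.4,0],"spin": -0.42},
    {"offset": [-1.6,4.1,0],"spin": -0.49},
    {"offset": [-1.6,4.1,0],"spin": -0.49},
  ],
)

```text
time_s: 7.95
eef_pos: [490.9, -3.6, 265.3]
ee_rot: [-0.0, 1.0, -0.024, -0.0]
force: [0.1, -0.4, -0.2]
grip_width: -0.001
grip_force: 0.0
```

```bash
python3 - <<'E'
from h import *
report('8')
E
```

```text
7.95 [490.9  -3.6 265.3] [ 0.1 -0.4 -0.2] q6 1.37
tool phi,r -172.3 91.5
side 0.81 handle phi,r 166.9 87.3
red 1 171.0 100.1
```

Request:
send_rows(
  targets=[
    {"offset": [0,-3.5,0],"spin": 0},
    {"offset": [0,-7,0],"spin": 0},
    {"offset": [-3,-10,0],"spin": 0},
    {"offset": [-6,-13,0],"spin": 0},
    {"offset": [-8,-16,0],"spin": 0},
    {"offset": [-10,-19,0],"spin": 0},
    {"offset": [-10,-20,0],"spin": 0},
    {"offset": [-10,-20,0],"spin": 0},
  ],
)

```text
time_s: 8.82
eef_pos: [390.4, -206.3, 265.4]
ee_rot: [0.0, 1.0, -0.025, 0.0]
force: [0.9, -0.5, 0.4]
grip_width: 0.001
grip_force: 0.0
```

```bash
python3 - <<'E'
from h import *
report('9')
p,d=ctrl.capture("top")
k=ctrl.calibration("top"); T=np.linalg.inv(np.array(k["view"]))
v,u=np.mgrid[:480,:640]
def cloud(d): 
    P=np.stack([(u-k["cx"])/k["fx"]*d,(v-k["cy"])/k["fy"]*d,d],-1)@T[:3,:3].T+T[:3,3]
    m=(d>0)&(np.hypot(P[...,0]-581.5,P[...,1]-8.6)<125); return P,m
im0=cv2.imread("pics/top0.png")[:,:,::-1]
for im,d in((im0,np.load("top.npy")),(p,d)):
    P,m=cloud(d); im=im.astype(int)
    red=m&(im[...,0]>120)&(im[...,1]<60)&(im[...,2]<60)
    h=m&(P[...,2]>285)&(P[...,2]<310)
    for n,M in(("red",red),("high",h)):
        if M.any():
            w=P[M].mean(0); a=w[:2]-C0; print(n,M.sum(),w.round(1),np.degrees(np.arctan2(a[1],a[0])).round(1),"px",u[M].mean().round(1),v[M].mean().round(1))
im0=cv2.imread("pics/side0.png");im1=cv2.imread("pics/side9.png")
for im in(im0,im1):
    im=im.astype(int);M=(im[...,2]>120)&(im[...,1]<50)&(im[...,0]<50)&(u>200)&(u<420)&(v>150)&(v<300);print("side red px",M.sum(),u[M].mean(),v[M].mean())
E
```

```text
8.8167 [ 390.4 -206.3  265.4] [ 0.9 -0.5  0.4] q6 0.87
tool phi,r -131.6 287.6
top 0.97 handle phi,r 166.1 77.6
side 0.67 handle phi,r 171.9 90.2
red 82 176.3 93.8
red 104 [496.7  36.1 302.1] 162.1 px 337.2 285.3
high 126 [496.6  36.4 300.1] 161.9 px 337.0 285.3
red 101 [493.9  25.6 296. ] 169.0 px 341.9 286.5
high 113 [494.   26.3 295.2] 168.6 px 341.6 286.4
side red px 191 278.82722513089004 219.0523560209424
side red px 246 280.9512195121951 225.5528455284553
```

The camera shows the handle at about 169° against 162° at the start, so it is within tolerance but 7° short. I'll add a gentle final nudge.

Request:
send_rows(
  targets=[
    {"offset": [3,4,0],"spin": 0},
    {"offset": [6,7,0],"spin": 0},
    {"offset": [8.5,10,0],"spin": 0},
    {"offset": [9.9,13,0],"spin": 0},
    {"offset": [9.9,16,0],"spin": 0},
    {"offset": [9.9,18.5,0],"spin": 0},
    {"offset": [9.9,19.5,0],"spin": 0},
    {"offset": [9.9,20,0],"spin": 0},
  ],
)

```text
time_s: 9.73
eef_pos: [489.9, -2.2, 265.3]
ee_rot: [0.0, 1.0, -0.022, -0.0]
force: [-0.7, -3.1, -0.2]
grip_width: -0.001
grip_force: 1.4
```

Request:
send_rows(
  targets=[
    {"offset": [0,0.2,0],"spin": 0},
    {"offset": [0,0.4,0],"spin": 0},
    {"offset": [0,0.6,0],"spin": 0},
    {"offset": [0,0.8,0],"spin": 0},
    {"offset": [0,1.0,0],"spin": 0},
    {"offset": [0,1.1,0],"spin": 0},
    {"offset": [0,1.1,0],"spin": 0},
  ],
)

```text
time_s: 10.32
eef_pos: [490.2, 6.8, 265.4]
ee_rot: [0.0, 1.0, -0.024, 0.0]
force: [1.4, -2.9, -0.4]
grip_width: -0.001
grip_force: 1.4
```

Request:
send_rows(
  targets=[
    {"offset": [0,-3.5,0],"spin": 0},
    {"offset": [0,-7,0],"spin": 0},
    {"offset": [-3,-10,0],"spin": 0},
    {"offset": [-6,-13,0],"spin": 0},
    {"offset": [-8,-16,0],"spin": 0},
    {"offset": [-10,-19,0],"spin": 0},
    {"offset": [-10,-21,0],"spin": 0},
    {"offset": [-10,-21,0],"spin": 0},
  ],
)

```text
time_s: 10.98
eef_pos: [389.2, -205.6, 265.3]
ee_rot: [-0.0, 1.0, -0.026, 0.0]
force: [0.1, 0.3, -0.4]
grip_width: -0.005
grip_force: 0.0
```

```bash
python3 - <<'E'
from h import *
report('10')
p,d=ctrl.capture("top");im=p.astype(int)
k=ctrl.calibration("top"); T=np.linalg.inv(np.array(k["view"]))
v,u=np.mgrid[:480,:640]
P=np.stack([(u-k["cx"])/k["fx"]*d,(v-k["cy"])/k["fy"]*d,d],-1)@T[:3,:3].T+T[:3,3]
M=(d>0)&(np.hypot(P[...,0]-581.5,P[...,1]-8.6)<125)&(im[...,0]>120)&(im[...,1]<60)&(im[...,2]<60)
w=P[M].mean(0);a=w[:2]-C0;print(w,np.degrees(np.arctan2(a[1],a[0])))
E
```

```text
10.9833 [ 389.2 -205.6  265.3] [ 0.1  0.3 -0.4] q6 0.87
tool phi,r -131.9 287.9
top 0.71 handle phi,r 110.3 209.0
side 0.59 handle phi,r 161.8 89.3
red 128 170.7 90.2
[496.80288603  35.3485175  296.57735085] 162.4731641743962
```

View pics/top10.png

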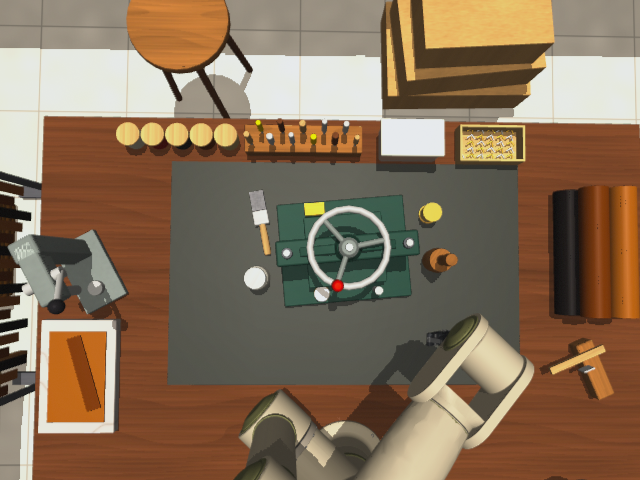

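The handle is back at (337,285), at 162.5° against 162.1° at the start and 5.5 mm lower. Everything else stands where it was, and the arm is clear.

```bash
python3 -c "from rig import ctrl; print(ctrl.finish_job())"
```

```text
the job is handed in; nothing more can be done
None
```

I pushed the wheel one full turn clockwise and handed the job in, but no verdict came back; the handle measured within about 1° of its start and 5.5 mm lower, nothing else had visibly moved, and the arm finished clear of the wheel.

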